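Close the bearing dry-pot and bare its humidity window

TASK

Get the stored bearing ring ready for a humidity reading: push the orange desiccant tube down past the sprung jaw until it sits in the fork clip inside the open pot, then fit the nested lids together on to the pot so that the inner lid sits fully home. Keeping the blue outer lid down, turn it anticlockwise to unlock it and lift it off alone, leaving the inner lid seated with its window uncovered; finish still holding the outer lid in the gripper, level, about 12 cm clear above the pot, and leave the other things on the bench where they are.

Things in the scene. Friction and masses are not known exactly. Their poses are not given: they have to be found in the camera images.
- tube_mid (a point): centre of the loose orange desiccant tube: round, 16 mm diameter, 96 mm long along its own x axis, with a square black end cap (20 x 20 mm, 9 mm long) at each end that stops it rolling; 60 g. At the start it lies on the bench, this point 10 mm above it. Grip it from above across the bare middle, where the clip leaves 45 mm of its length free.
- pot_clip (a point): where the tube's centre lies when home in the fork clip: on the pot's axis, 48 mm above the bench, 34 mm below the rim, tube level along this x axis (either way round). Two forks 5 mm thick at x = +-32 mm, slots 18.8 mm wide, 4 mm end play between the tube's caps. Fingers may reach 10 mm below this point and 55 mm to each side in y.
- clip_jaw (a joint): angle (rad) of the sprung brass jaw: two bent strips (at x = +-26 mm of pot_clip) on one pin, reaching over the tube from the +y side. 0 is closed; it springs back when the tube is home. A tube pushed straight down meets it 20 mm above its seat, swings it open by about 0.15 at 5 to 8 N and slips under it. Jaw and forks guide a tube within 4 mm of the middle.
- pot_rim (a point): centre of the pot's mouth, on top of its rubber rim, 82 mm above the bench; z up. The pot (grey, 140 mm outside, 132 mm inside, dark base 156 mm) does not move. The x axis passes through two steel key ribs in the bore at +x and -x, 8 mm wide, standing 6 mm inward, from 2 mm below the rim down; red marks outside show the same line.
- inner_mid (a point): centre of the flange underside of the inner lid: aluminium disc, 158 mm diameter, 5 mm thick, round humidity window on top, no handle, 0.4 kg. At the start it hangs hidden in the outer lid, 12.5 mm above the bench. Pegs 12 mm long below it enter the pot's mouth (2 mm play, tapered) only with its x axis along pot_rim's x, either way round, within 3 degrees. Fully home, this point is at pot_rim.
- cap_grip (a point): centre of the black bar handle on top of the blue outer lid: bar 80 mm long along this x axis, 14 mm thick in y, 29 mm tall (14.5 mm above and below this point); grip it across its thickness from above. At the start this point is 44.5 mm above the bench; the lid's round top lies 14 mm below it. With both lids home on the pot it is 110.5 mm above the bench.
- cap: the blue outer lid, 168 mm diameter, 0.4 kg; origin mid skirt's lower edge, axes as cap_grip. Three lugs hook under the inner lid's flange and carry it, x axes in line within 4 degrees; nibs bar turning while it hangs. Set down on the home inner lid (3.5 mm lower, within 1 mm) and turned 40 degrees anticlockwise from above, it is free: from 30 to 50 it lifts off alone, stop at 51.
- casting: loose dark cast bracket standing on the bench, 46 x 48 x 56 mm; leave it alone
- tape_measure: loose yellow tape measure standing on the bench, 73 x 37 x 64 mm; leave it alone
- nut: loose big hexagon nut lying on the bench, 42 x 36 x 19 mm; leave it alone

How it is judged:
By the outcome, as a careful person would: the job done as asked, in the order asked, and still so for the second after the job is handed in, while the arm keeps its last pose, push and grip.
It also fails if it takes over 67 s, if anything falls off the work surface, if the arm or the gripper's body presses on something with over 40 N, if the wrist force passes 120 N, or if a joint passes its speed limit or range.

ROBOT

A 6-joint arm with a two-finger parallel gripper is mounted at the origin on the work surface; the furniture and walls round the work are solid. World frame = base frame: x ahead of the robot, y to its left, z up, the work surface at z = 0. Lengths are in m, angles in rad, forces in N, time in s.
With the tool pointing down it reaches from about 0.35 to 0.975 m from the base axis. Payload 4.9 kg.
Tool frame: the origin (TCP) lies midway between the tips of the shut fingers; the grasp point (between the pads) lies 19 mm behind it; z points along the fingers, y is the line along which they close (so a half turn about z gives the same grasp; the last joint's range is limited). The gripper opens to 85 mm and grips with 20 to 120 N. Pads are 22 mm wide; open, the fingers measure 114 mm over their backs; the gripper's body (76 mm by 85 mm) begins 54 mm behind the grasp point. The pads swing forward as they close: fully open they stand 13 mm farther back than shut.
Start: joints at [0.984, 0.053, 1.613, -0, 1.476, -0.119], TCP at [0.282, 0.558, 0.231] pointing down, gripper open.
Joint ranges: [-3.01, 3.01], [-1.01, 2.22], [0.06, 2.58], [-1.02, 4.17], [0.09, 2.62], [-3.14, 3.14]. Speed limits (rad/s): [2.57, 2.57, 3.14, 3.14, 3.14, 3.14].

INTERFACE

Orientations are given as a unit quaternion [w, x, y, z].
In Python, from plant import state, grab_frame, camera_info, job_done, spot_in, masks_of, pinpoint gives the robot as it stands.
- The arm moves only by the shell command python3 -m handwheel 'ROWS' [OPENING]. ROWS is JSON, a list that holds one entry, the list of rows, each a list of 6 numbers: the shift along the world's x, y, z in m, then the turn, a rotation vector about the world's x, y, z in degrees. In form: [[[tx, ty, tz, ax, ay, az], ...]]. A call has 1 to 20 rows; each row shifts and turns the commanded pose from where the row before left it; what a row does not reach is not made up. A row lasts 1/12 s, in which the tool goes at most 41.7 mm and 7.16 degrees, less where a joint would pass 70% of its speed; a pose out of reach is approached as far as the arm can. A call is refused whole if a number of a shift passes 0.0417 or a number of a turn 7.16, either way. A call with a gripper value outside its range is refused whole. OPENING is the opening, from 0 (shut) to 1 (fully open), set as the call begins (- or left out, the last holds). The fingers move at their own pace and stop on an object; the grip force is fixed at half the most. Time passes only in rows, so rows that do not move let the fingers close. It gives the time, the measured TCP pose, the force, the opening and the grip force at its end, in the units of the state.
- state(): the state, without advancing time (a new reading comes with each control period).
- grab_frame(name): name is "scene" or "top" or "wrist"; returns (picture, depth): 480x640x3 uint8, blue, green, red; 480x640 float32, m along the optical axis (not along the pixel's ray), 0 where there is no reading.
- camera_info(name): a dict with "fx", "fy", "cx", "cy" (pixels), "T" (4x4, takes a point from camera to world coordinates). Camera axes: x right, y up, looking along -z (the intrinsics and any distortion apply to the point x, -y, -z); pixel columns grow to the right and rows downward; lengths in m; the calibration is good to about 2 mm. A picture is of the moment at which its call begins: read the wrist's pose just before it. camera_info takes no time and is no camera call; for the wrist camera it gives the pose at the moment of the call.
- job_done(): hands the job in; it is judged then, once.
Trained networks look in the newest picture that a camera, given by its name, has taken for a name from the list of things; names that differ only in an ending like _2 or _b are one class to them, and where a whole thing is asked for, a point or a joint stands for the part that bears it (a point fixed in the world has none). Each returns a list of dicts, best first, with "conf" (0 to 1); they miss things now and then, are a little off and sometimes report something else, mostly with a low value. They report only what shows in the picture. A call takes as long as a camera call.
- spot_in(camera, thing): "box" ([left, top, width, height] in pixels, round what is visible of it).
- masks_of(camera, thing): "region" (480x640 bool, what is visible of it) and "box" ([left, top, width, height] in pixels, round what is visible of it).
- pinpoint(camera, thing): "position" ([column, row] in pixels: a listed point, or the origin of a listed thing).
The state is a dict: "time": time; "joint_pos": joint angles; "joint_vel": joint speeds; "joint_efforts": joint torques, N m; "tool_pos": TCP position; "tool_rot": TCP orientation; "contact_force": force on the tool from outside, world axes, zero at the start; "ft_torque": the same for the moment, N m; "gripper_width": opening from 0.0 (shut) to 1.0 (fully open); "grasp_force": force on a finger pad.
Only numpy, scipy, OpenCV 4.12 (cv2) and the standard library are available. Lean on these libraries where they do the work, as an engineer would, in place of code of your own. Each camera call takes 0.05 s, during which the arm holds its last target. There are 200 camera calls.

## Working session

There is one attempt and no reset: what is moved stays moved. The work goes in short steps, Python scripts to look and compute and a shell command to move; the robot and the scene stay as the last step left them, time stands still between calls to the robot, and variables do not carry over. Pictures are saved under pics/ and viewed, at most 10 in all, crops included, and the job is handed in when it is done.

```bash
mkdir -p pics
cat > h.py <<'E'
import numpy as np, cv2
from plant import *
def ray(cam,px,z,info=None):
    i=info or camera_info(cam); T=np.array(i["T"])
    d=np.array([(px[0]-i["cx"])/i["fx"],-(px[1]-i["cy"])/i["fy"],-1.0])
    d=T[:3,:3]@d; o=T[:3,3]; return o+d*(z-o[2])/d[2]
def cloud(cam,depth,info=None):
    i=info or camera_info(cam); T=np.array(i["T"])
    v,u=np.mgrid[0:480,0:640]
    P=np.stack([(u-i["cx"])/i["fx"]*depth,-(v-i["cy"])/i["fy"]*depth,-depth],-1)
    return P@T[:3,:3].T+T[:3,3]
E
python3 - <<'E'
from h import *
ims=[]
for c in ["top","scene"]:
    im,d=grab_frame(c); ims.append(im); cv2.imwrite(f"pics/{c}0.png",im)
    i=camera_info(c); print(c,{k:v for k,v in i.items() if k!="T"},np.round(i["T"],3).tolist())
    for n,z in [("tube_mid",.01),("pot_clip",.048),("pot_rim",.082),("cap_grip",.0445),("casting",.028),("tape_measure",.03),("nut",.01)]:
        for r in pinpoint(c,n)[:2]: print(n,round(r["conf"],2),np.round(r["position"],1),ray(c,r["position"],z).round(4))
E
```

```text
top {'fx': 519.0169198409621, 'fy': 519.0169198409621, 'cx': 324.0489507694593, 'cy': 236.36272587520935} [[0.009, 0.997, -0.071, 0.421], [-1.0, 0.01, 0.019, -0.129], [0.02, 0.071, 0.997, 0.999], [0.0, 0.0, 0.0, 1.0]]
tube_mid 0.95 [434.  253.3] [ 0.4607 -0.3587  0.01  ]
tube_mid 0.53 [387.1 304.7] [ 0.3623 -0.2687  0.01  ]
pot_rim 0.65 [200.8 254.6] [0.4516 0.0701 0.082 ]
pot_rim 0.17 [204.7 248.6] [0.4622 0.0635 0.082 ]
cap_grip 0.58 [338.4 253.3] [ 0.4576 -0.1739  0.0445]
cap_grip 0.34 [401.9 189.2] [ 0.5781 -0.2914  0.0445]
casting 0.58 [399.7 190.1] [ 0.5791 -0.29    0.028 ]
tape_measure 0.97 [384.8 303.7] [ 0.3653 -0.2616  0.03  ]
nut 0.63 [350.4 181.4] [ 0.5978 -0.1977  0.01  ]
scene {'fx': 511.0558939348984, 'fy': 511.0558939348984, 'cx': 320.88189353255933, 'cy': 248.43857842527308} [[0.524, 0.605, -0.6, -0.034], [-0.852, 0.369, -0.371, -0.442], [-0.003, 0.706, 0.709, 0.692], [0.0, 0.0, 0.0, 1.0]]
tube_mid 0.72 [338.8 304. ] [ 0.4456 -0.1803  0.01  ]
tube_mid 0.67 [443.8 343.6] [ 0.4633 -0.3626  0.01  ]
pot_clip 0.89 [227.9 229.6] [0.4634 0.0678 0.048 ]
pot_rim 0.69 [225.6 216.6] [0.4618 0.0661 0.082 ]
cap_grip 0.9 [338.  290.1] [ 0.4459 -0.1777  0.0445]
casting 0.7 [434.2 283.7] [ 0.5565 -0.3044  0.028 ]
tape_measure 0.78 [361.6 367.4] [ 0.3456 -0.2769  0.03  ]
nut 0.56 [394.3 257.1] [ 0.5947 -0.2123  0.01  ]
```

View pics/top0.png

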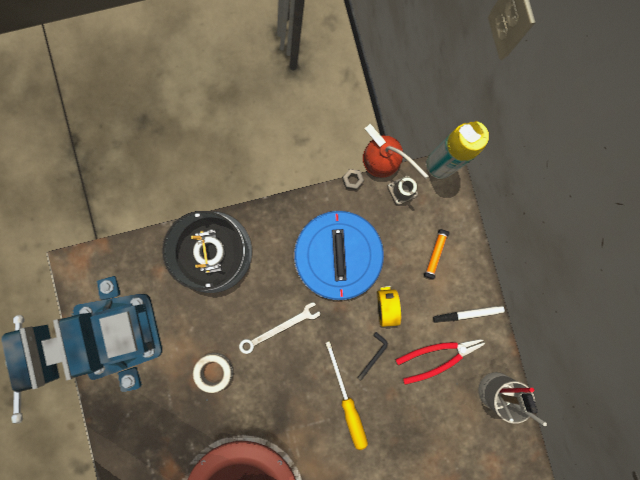

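View pics/scene0.png

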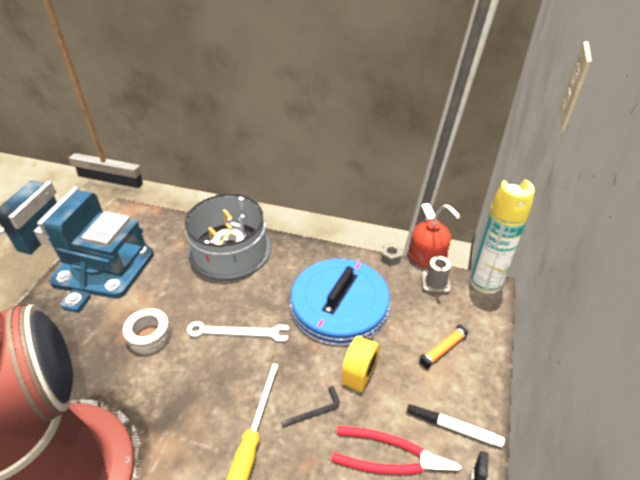

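The top view shows the tube at (436,253), the lid bar at (339,255) and the pot at (208,250). In the scene view they are at (444,345), (339,290) and (227,232). I'll get the angles and the wrist geometry next.

```bash
cat >> h.py <<'E'
from scipy.spatial.transform import Rotation as R
def tool():
    s=state(); q=s["tool_rot"]; r=R.from_quat([q[1],q[2],q[3],q[0]]).as_matrix()
    print("t",round(s["time"],2),"pos",np.round(s["tool_pos"],4),"yaw_y",round(np.degrees(np.arctan2(r[1,1],r[0,1])),2),"z",r[:,2].round(3),"F",np.round(s["contact_force"],1),"w",round(s["gripper_width"],3),"gf",round(s["grasp_force"],1),"j6",round(s["joint_pos"][5],2))
    return s
def axis(cam,thing,z,info=None,near=None):
    i=info or camera_info(cam)
    for m in masks_of(cam,thing)[:2]:
        v,u=np.nonzero(m["region"]); 
        P=np.array([ray(cam,(a,b),z,i)[:2] for a,b in zip(u[::3],v[::3])]).astype(np.float32)
        (c,wh,a)=cv2.minAreaRect(P*1000)
        w=np.linalg.eigh(np.cov(P.T))[1][:,1]
        print(thing,round(m["conf"],2),"rect c",np.round(c,1),"wh",np.round(wh,1),"pca",round(np.degrees(np.arctan2(w[1],w[0]))%180,2),"mean",P.mean(0).round(4))
E
python3 - <<'E'
from h import *
s=tool(); i=camera_info("wrist"); T=np.array(i["T"])
q=s["tool_rot"]; r=R.from_quat([q[1],q[2],q[3],q[0]]).as_matrix()
print("cam in tool",(r.T@(T[:3,3]-s["tool_pos"])).round(4),"\n",(r.T@T[:3,:3]).round(3),i["fx"],i["cx"],i["cy"],"tool\n",r.round(3))
for c in ["top","scene"]:
    grab_frame(c); axis(c,"tube_mid",.01); axis(c,"casting",.03)
E
```

```text
t 0.8 pos [0.2818 0.5578 0.2313] yaw_y 63.2 z [ 0.  0. -1.] F [ 0.7 -0.8  0.1] w 0.995 gf 0.0 j6 -0.12
cam in tool [ 0.0772 -0.     -0.1425] 
 [[-0.001  0.953  0.304]
 [ 1.     0.001 -0.001]
 [-0.001  0.304 -0.953]] 409.1127199292966 321.4911501170256 235.4379912538911 tool
 [[-0.893  0.451  0.   ]
 [ 0.451  0.893  0.   ]
 [ 0.     0.    -1.   ]]
tube_mid 0.74 rect c [ 459.6 -363.5] wh [16.3 93.1] pca 161.03 mean [ 0.4586 -0.3625]
tube_mid 0.37 rect c [ 602.6 -202. ] wh [40.1 35.2] pca 165.47 mean [ 0.6029 -0.2018]
casting 0.23 rect c [ 598.4 -200.8] wh [34.8 39.1] pca 116.81 mean [ 0.5979 -0.2007]
tube_mid 0.94 rect c [ 458.4 -363.2] wh [ 23.2 106.5] pca 162.13 mean [ 0.4573 -0.3634]
casting 0.95 rect c [ 576.7 -297.2] wh [90.1 47.7] pca 13.62 mean [ 0.5727 -0.3015]
```

```bash
python3 -m handwheel '[[[0.013,-0.0375,0.002,0,0,0.65],[0.013,-0.0375,0.002,0,0,0.65],[0.013,-0.0375,0.002,0,0,0.65],[0.013,-0.0375,0.002,0,0,0.65],[0.013,-0.0375,0.002,0,0,0.65],[0.013,-0.0375,0.002,0,0,0.65],[0.013,-0.0375,0.002,0,0,0.65],[0.013,-0.0375,0.002,0,0,0.65],[0.013,-0.0375,0.002,0,0,0.65],[0.013,-0.0375,0.002,0,0,0.65],[0.013,-0.0375,0.002,0,0,0.65],[0.013,-0.0375,0.002,0,0,0.65],[0.013,-0.0375,0.002,0,0,0.65],[0,0,0,0,0,0]]]'
python3 - <<'E'
from h import *
tool()
i=camera_info("wrist"); im,d=grab_frame("wrist"); cv2.imwrite("pics/w1.png",im); np.save("w1.npy",d)
for n,z in [("pot_clip",.048),("pot_rim",.082),("clip_jaw",.06)]:
    for r in pinpoint("wrist",n)[:2]: print(n,round(r["conf"],2),np.round(r["position"],1),ray("wrist",r["position"],z,i).round(4))
P=cloud("wrist",d,i)
m=(d>0)&(abs(P[...,2]-.082)<.004); Q=P[m][:,:2]
Q=Q[np.hypot(*(Q-np.median(Q,0)).T)<.12]
from scipy.optimize import least_squares
f=least_squares(lambda p:np.hypot(Q[:,0]-p[0],Q[:,1]-p[1])-.068,[.455,.068],loss="soft_l1",f_scale=.002)
print("rim",f.x.round(4),len(Q),"z hist",np.median(P[m][:,2]).round(4))
E
```

```text
time: 2.27
tool_pos: [0.4525, 0.0648, 0.2581]
tool_rot: [0.001, 0.163, 0.987, -0.001]
contact_force: [-0.1, 0.7, 0.1]
gripper_width: 0.998
grasp_force: 0.0
t 2.27 pos [0.4525 0.0648 0.2581] yaw_y 71.2 z [ 0.002 -0.003 -1.   ] F [-0.1  0.7  0.1] w 0.998 gf 0.0 j6 -1.26
pot_clip 0.8 [326.1 207.2] [0.4627 0.0653 0.048 ]
pot_rim 0.67 [330.  214.7] [0.4615 0.0687 0.082 ]Traceback (most recent call last):
  File "<stdin>", line 5, in <module>
ValueError: it knows: cap, cap_grip, casting, inner_mid, nut, pot_clip, pot_rim, tape_measure, tube_mid
```

View pics/w1.png

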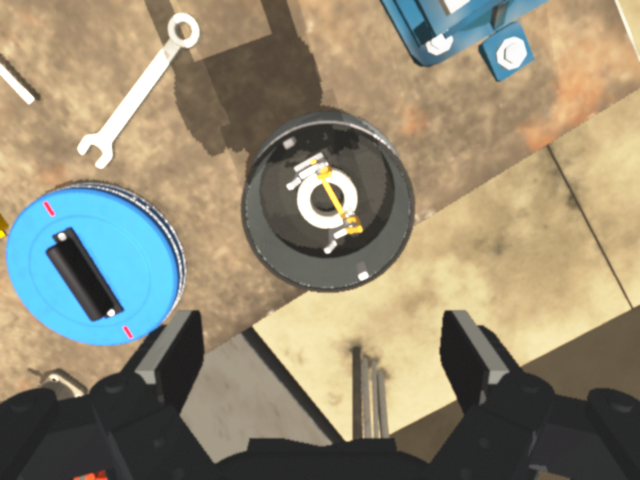

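The wrist view shows the pot at (328,200), with its steel key ribs at (363,275) and (290,144). The lid's red marks are at (50,208) and (127,332). I'll convert these to positions.

Run:
```python
from h import *
from scipy.optimize import least_squares
i=camera_info("wrist"); d=np.load("w1.npy"); im=cv2.imread("pics/w1.png")
P=cloud("wrist",d,i)
m=(d>0)&(abs(P[...,2]-.082)<.004); Q=P[m][:,:2]; Q=Q[np.hypot(*(Q-[.46,.067]).T)<.1]
f=least_squares(lambda p:np.hypot(Q[:,0]-p[0],Q[:,1]-p[1])-.068,[.46,.067],loss="soft_l1",f_scale=.002)
print("rim",f.x.round(4),len(Q))
hsv=cv2.cvtColor(im,cv2.COLOR_BGR2HSV); lab=cv2.cvtColor(im,cv2.COLOR_BGR2LAB)
def blob(mask,u,v,k=14):
    w=np.zeros_like(mask);w[v-k:v+k,u-k:u+k]=mask[v-k:v+k,u-k:u+k]; y,x=np.nonzero(w); return np.array([x.mean(),y.mean()]),len(x)
g=im.min(2)>150
def ang(a,b): e=b-a; return np.degrees(np.arctan2(e[1],e[0]))
rb=[blob(g,363,275,9),blob(g,290,144,9)]; W=[ray("wrist",p,.08,i) for p,_ in rb]
print("ribs",rb,np.round(W,4),"mid",((W[0]+W[1])/2).round(4),"ang",ang(W[1],W[0]),np.linalg.norm(W[0]-W[1]))
red=(lab[...,1]>165)
rb=[blob(red,50,208),blob(red,127,332)]; W=[ray("wrist",p,.0305,i) for p,_ in rb]
print("marks",rb,np.round(W,4),"mid",((W[0]+W[1])/2).round(4),"ang",ang(W[0],W[1]),np.linalg.norm(W[0]-W[1]))
```

```text
rim [0.4576 0.0732] 2981
ribs [(array([363.10843373, 275.55421687]), 83), (array([287.89830508, 142.62711864]), 59)] [[0.5192 0.0847 0.08  ]
 [0.3954 0.0618 0.08  ]] mid [0.4573 0.0732 0.08  ] ang 10.480865072547626 0.1259308274363093
marks [(array([ 48.63157895, 208.17105263]), 76), (array([127.51724138, 331.56896552]), 58)] [[ 0.3838 -0.1739  0.0305]
 [ 0.5242 -0.1634  0.0305]] mid [ 0.454  -0.1686  0.0305] ang 4.283254512364883 0.14075028322879604
```

```bash
python3 -m handwheel '[[[0.0005,-0.039,-0.007,0,0,0],[0.0005,-0.039,-0.007,0,0,0],[0.0005,-0.039,-0.007,0,0,0],[0.0005,-0.039,-0.007,0,0,0],[0.0005,-0.039,-0.007,0,0,0],[0.0005,-0.039,-0.007,0,0,0],[0.0005,-0.039,-0.007,0,0,0],[0.0005,-0.039,-0.007,0,0,0],[0.0005,-0.039,-0.007,0,0,0],[0.0005,-0.039,-0.007,0,0,0],[0.0005,-0.038,-0.007,0,0,0],[0,0,0,0,0,0],[0,0,0,0,0,0]]]'
python3 - <<'E'
from h import *
tool()
i=camera_info("wrist"); im,d=grab_frame("wrist"); cv2.imwrite("pics/w2.png",im); np.save("w2.npy",d)
for r in pinpoint("wrist","tube_mid")[:2]: print(round(r["conf"],2),np.round(r["position"],1),ray("wrist",r["position"],.01,i).round(4))
axis("wrist","tube_mid",.01,i)
hsv=cv2.cvtColor(im,cv2.COLOR_BGR2HSV); m=((hsv[...,0]>8)&(hsv[...,0]<22)&(hsv[...,1]>190)&(hsv[...,2]>120)).astype(np.uint8)
n,l,st,c=cv2.connectedComponentsWithStats(m)
for k in range(1,n):
    if st[k,4]>400:
        v,u=np.nonzero(l==k); Q=np.array([ray("wrist",p,.012,i)[:2] for p in zip(u,v)],np.float32)
        w=np.linalg.eigh(np.cov(Q.T))[1][:,1]
        print(st[k],c[k],cv2.minAreaRect(Q*1000),np.degrees(np.arctan2(w[1],w[0]))%180)
E
```

```text
time: 3.5
tool_pos: [0.4568, -0.3572, 0.1791]
tool_rot: [-0.001, 0.159, 0.987, 0.001]
contact_force: [-0.9, -0.7, 1.0]
gripper_width: 0.999
grasp_force: 0.0
t 3.5 pos [ 0.4568 -0.3572  0.1791] yaw_y 71.65 z [-0.001  0.002 -1.   ] F [-0.9 -0.7  1. ] w 0.999 gf 0.0 j6 -2.04
0.59 [310.1 216.2] [ 0.4596 -0.3673  0.01  ]
tube_mid 0.91 rect c [ 461.  -364.7] wh [19.7 99.2] pca 161.23 mean [ 0.4593 -0.3641]
[304 170  21  92 653] [312.99387443 205.12863706] ((460.62823486328125, -364.6019592285156), (15.362213134765625, 73.70927429199219), 71.04216003417969) 162.0139776271589
```

View pics/w2.png

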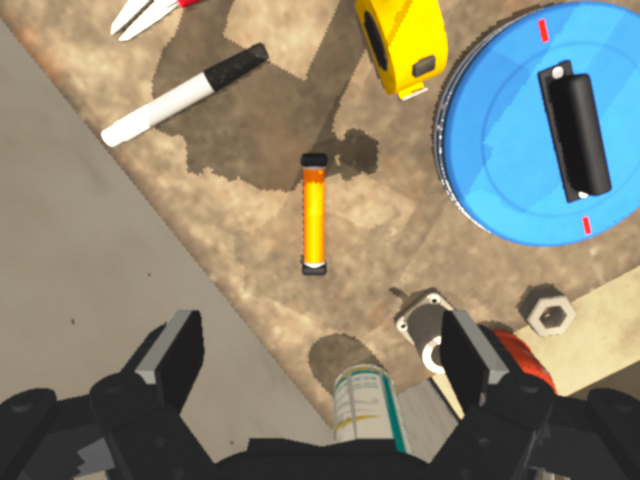

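The tube shows at (314,214), and the casting, nut and walls are clear of the fingers. I'll descend and grip.

```bash
python3 -m handwheel '[[[0.002,-0.0035,-0.035,0,0,0],[0.002,-0.0035,-0.035,0,0,0],[0,0,-0.035,0,0,0],[0,0,-0.035,0,0,0],[0,0,-0.025,0,0,0],[0,0,-0.010,0,0,0],[0,0,0,0,0,0]]]' 0.6; python3 -m handwheel '[[[0,0,0,0,0,0],[0,0,0,0,0,0],[0,0,0,0,0,0],[0,0,0,0,0,0],[0,0,0,0,0,0],[0,0,0,0,0,0]]]' 0; python3 -c "
from h import *
tool()"
```

```text
time: 4.23
tool_pos: [0.4593, -0.3617, 0.0028]
tool_rot: [-0.002, 0.158, 0.987, 0.002]
contact_force: [0.0, 0.2, -0.9]
gripper_width: 0.6
grasp_force: 0.0
time: 4.73
tool_pos: [0.4621, -0.3661, 0.0085]
tool_rot: [0.002, 0.16, 0.987, -0.001]
contact_force: [-0.6, 2.5, 7.1]
gripper_width: 0.152
grasp_force: 58.7
t 4.73 pos [ 0.4621 -0.3661  0.0085] yaw_y 71.64 z [ 0.004 -0.003 -1.   ] F [-0.6  2.5  7.1] w 0.152 gf 58.7 j6 -2.05
```

```bash
python3 -m handwheel '[[[0,0,0,0,0,0],[0,0,0,0,0,0],[0,0,0,0,0,0],[0,0,0,0,0,0]]]' 0.45; python3 -c "
from h import *
tool()
i=camera_info('wrist'); im,d=grab_frame('wrist'); cv2.imwrite('pics/w3.png',im); axis('wrist','tube_mid',.01,i)"
```

```text
time: 5.07
tool_pos: [0.4602, -0.3646, 0.0053]
tool_rot: [-0.0, 0.16, 0.987, 0.0]
contact_force: [-0.7, -0.0, -0.1]
gripper_width: 0.447
grasp_force: 0.0
t 5.07 pos [ 0.4602 -0.3646  0.0053] yaw_y 71.64 z [-0.  0. -1.] F [-0.7 -0.  -0.1] w 0.447 gf 0.0 j6 -2.05
tube_mid 0.77 rect c [ 462.5 -366.4] wh [ 20.5 105.3] pca 161.43 mean [ 0.4577 -0.3647]
```

View pics/w3.png

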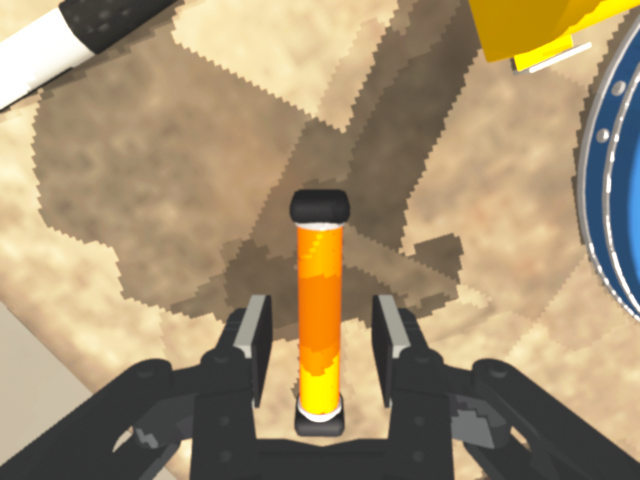

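The tube is centred between the fingers at (320,315), but the pads sat too high. I'll go 4.5 mm lower and regrip.

```bash
python3 -m handwheel '[[[0,0,-0.0045,0,0,0],[0,0,0,0,0,0]]]'; python3 -m handwheel '[[[0,0,0,0,0,0],[0,0,0,0,0,0],[0,0,0,0,0,0],[0,0,0,0,0,0],[0,0,0,0,0,0]]]' 0
```

```text
time: 5.33
tool_pos: [0.4598, -0.3642, -0.0002]
tool_rot: [-0.001, 0.159, 0.987, 0.0]
contact_force: [0.3, 0.6, -0.3]
gripper_width: 0.451
grasp_force: 0.0
time: 5.75
tool_pos: [0.4603, -0.3646, 0.0007]
tool_rot: [-0.0, 0.159, 0.987, 0.0]
contact_force: [-0.7, 0.2, -1.5]
gripper_width: 0.159
grasp_force: 58.5
```

```bash
python3 -m handwheel '[[[0,0,0.03,0,0,0],[0,0,0.04,0,0,0],[0,0.0145,0.038,0,0,1],[-0.0003,0.038,0.014,0,0,2.5],[-0.0003,0.0385,0.014,0,0,2.5],[-0.0003,0.0385,0.014,0,0,2.5],[-0.0003,0.0385,0.014,0,0,2.5],[-0.0003,0.0385,0,0,0,2.5],[-0.0003,0.0385,0,0,0,2.5],[-0.0003,0.0385,0,0,0,2.5],[-0.0003,0.0385,0,0,0,2.5],[-0.0003,0.0385,0,0,0,2.5],[-0.0003,0.0385,0,0,0,2.5],[0,0.0385,0,0,0,2.5],[0,0,0,0,0,0.5],[0,0,0,0,0,0],[0,0,0,0,0,0]]]'
python3 - <<'E'
from h import *
from scipy.optimize import least_squares
tool()
i=camera_info("wrist"); im,d=grab_frame("wrist"); cv2.imwrite("pics/w4.png",im); np.save("w4.npy",d)
P=cloud("wrist",d,i)
m=(d>0)&(abs(P[...,2]-.082)<.003); Q=P[m][:,:2]; Q=Q[abs(np.hypot(*(Q-[.4575,.0732]).T)-.068)<.012]
f=least_squares(lambda p:np.hypot(Q[:,0]-p[0],Q[:,1]-p[1])-.068,[.4575,.0732],loss="soft_l1",f_scale=.002)
print("rim",f.x.round(4),len(Q))
hsv=cv2.cvtColor(im,cv2.COLOR_BGR2HSV); m=((hsv[...,0]>8)&(hsv[...,0]<22)&(hsv[...,1]>190)&(hsv[...,2]>120)).astype(np.uint8)
n,l,st,c=cv2.connectedComponentsWithStats(m); z=state()["tool_pos"][2]+.0093
for k in range(1,n):
    if st[k,4]>400: print(st[k],c[k])
axis("wrist","tube_mid",z,i)
E
```

```text
time: 7.17
tool_pos: [0.4572, 0.0727, 0.1647]
tool_rot: [-0.0, -0.093, 0.996, -0.0]
contact_force: [1.0, 1.4, -0.1]
gripper_width: 0.161
grasp_force: 58.8
t 7.17 pos [0.4572 0.0727 0.1647] yaw_y 100.66 z [-0. -0. -1.] F [ 1.   1.4 -0.1] w 0.161 gf 58.8 j6 -1.76
rim [0.4598 0.0671] 4631
[ 299  233   46  185 5232] [321.84671254 310.57186544]
tube_mid 0.68 rect c [459.7  73. ] wh [104.9  20.6] pca 10.77 mean [0.454  0.0719]
```

View pics/w4.png

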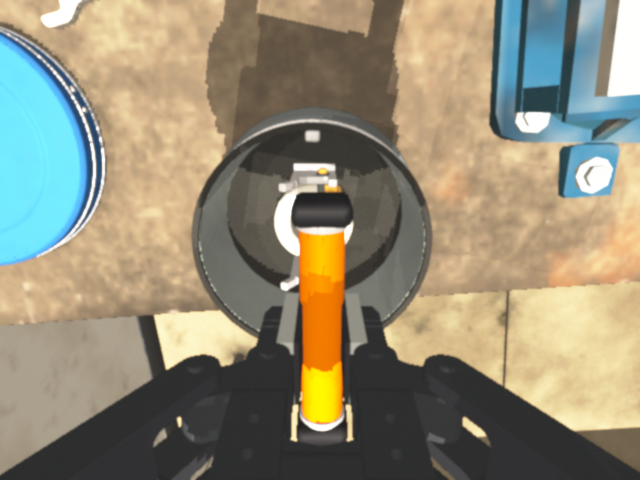

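The tube at (322,310) sits about 5 mm off the pot centre, since the rim spans u=194 to 432 and the near rib is at (313,135). My first estimate used a camera pose read after the frame. I'll recompute with settled readings.

```bash
cat >> h.py <<'E'
def pot(tag,c0=(.4598,.0671)):
    from scipy.optimize import least_squares
    tool(); i=camera_info("wrist"); im,d=grab_frame("wrist"); cv2.imwrite(f"pics/{tag}.png",im); P=cloud("wrist",d,i)
    m=(d>0)&(abs(P[...,2]-.082)<.002); m[260:]=0; Q=P[m][:,:2]; Q=Q[abs(np.hypot(*(Q-c0).T)-.068)<.008]
    f=least_squares(lambda p:np.hypot(Q[:,0]-p[0],Q[:,1]-p[1])-.068,c0,loss="soft_l1",f_scale=.002)
    g=((im.min(2)>130)&(im.max(2).astype(int)-im.min(2)<40)).astype(np.uint8)
    for k,c in zip(*[(x[2],x[3]) for x in [cv2.connectedComponentsWithStats(g)]][0]):
        if 30<k[4]<600:
            w=ray("wrist",c,.08,i)[:2]; e=f.x-w
            if abs(np.hypot(*e)-.063)<.006: print("rib",c.round(1),w.round(4),"ang",np.degrees(np.arctan2(e[1],e[0])).round(2),np.hypot(*e).round(4))
    print("rim",f.x.round(4),len(Q)); return im
E
python3 - <<'E'
from h import *
pot("w5")
for r in pinpoint("wrist","pot_rim")[:1]: print(r["conf"],ray("wrist",r["position"],.082).round(4))
E
```

```text
t 7.27 pos [0.4574 0.0717 0.1647] yaw_y 100.53 z [-0. -0. -1.] F [ 0.4  1.1 -0.7] w 0.159 gf 58.8 j6 -1.76
rib [313.7 127.1] [0.3933 0.0554] ang 9.92 0.0675
rib [313.5 135.7] [0.3978 0.0561] ang 9.98 0.063
rim [0.4598 0.067 ] 3106
```

Run:
```python
from h import *
s=tool(); i=camera_info("wrist")
for z in (.174,.182):
    a,b=[ray("wrist",(322,v),z,i)[:2] for v in (229,421)]; print(np.linalg.norm(a-b).round(4),((a+b)/2).round(4),np.degrees(np.arctan2(*(b-a)[::-1])).round(2))
```

```text
t 7.37 pos [0.4574 0.0716 0.1647] yaw_y 100.5 z [-0. -0. -1.] F [-0.3 -0.7 -1.2] w 0.162 gf 58.8 j6 -1.76
0.0801 [0.4604 0.0721] 10.49
0.0753 [0.4556 0.0712] 10.49
```

```bash
python3 -m handwheel '[[[0.0012,-0.0023,-0.02,0,0,-0.3],[0.0012,-0.0023,-0.03,0,0,-0.2],[0,0,-0.03,0,0,0],[0,0,-0.015,0,0,0],[0,0,0,0,0,0],[0,0,0,0,0,0]]]'; python3 -c "
from h import *
tool()"; python3 -m handwheel '[[[0,0,-0.005,0,0,0],[0,0,-0.004,0,0,0],[0,0,-0.004,0,0,0],[0,0,-0.004,0,0,0],[0,0,-0.004,0,0,0],[0,0,0,0,0,0]]]';python3 -c "
from h import *
tool()"
```

```text
time: 7.87
tool_pos: [0.4592, 0.0674, 0.0691]
tool_rot: [-0.001, -0.088, 0.996, 0.0]
contact_force: [0.4, 0.2, -0.6]
gripper_width: 0.159
grasp_force: 58.8
t 7.87 pos [0.4592 0.0674 0.0691] yaw_y 100.05 z [-0.002  0.    -1.   ] F [ 0.4  0.2 -0.6] w 0.159 gf 58.8 j6 -1.76
time: 8.37
tool_pos: [0.4616, 0.067, 0.0498]
tool_rot: [0.002, -0.089, 0.996, -0.002]
contact_force: [3.1, -5.5, -0.5]
gripper_width: 0.159
grasp_force: 59.0
t 8.37 pos [0.4616 0.067  0.0498] yaw_y 100.17 z [ 0.005 -0.003 -1.   ] F [ 3.1 -5.5 -0.5] w 0.159 gf 59.0 j6 -1.76
```

```bash
python3 -m handwheel '[[[0,0,-0.004,0,0,0],[0,0,-0.004,0,0,0],[0,0,-0.003,0,0,0],[0,0,0,0,0,0],[0,0,0,0,0,0]]]';python3 -c "
from h import *
tool()"
```

```text
time: 8.78
tool_pos: [0.4601, 0.0683, 0.0385]
tool_rot: [0.0, -0.089, 0.996, -0.0]
contact_force: [-2.0, -1.4, 3.8]
gripper_width: 0.155
grasp_force: 59.6
t 8.78 pos [0.4601 0.0683 0.0385] yaw_y 100.16 z [ 0.001 -0.    -1.   ] F [-2.  -1.4  3.8] w 0.155 gf 59.6 j6 -1.76
```

```bash
python3 -m handwheel '[[[0,0,-0.002,0,0,0],[0,0,0,0,0,0],[0,0,0,0,0,0]]]'; python3 -m handwheel '[[[0,0,0.001,0,0,0],[0,0,0,0,0,0],[0,0,0,0,0,0],[0,0,0.01,0,0,0],[0,0,0.03,0,0,0],[0,0,0.035,0,0,0],[0,0,0.035,0,0,0],[0,0,0.02,0,0,0],[0,0,0,0,0,0],[0,0,0,0,0,0]]]' 0.45
python3 - <<'E'
from h import *
im=pot("w6")
i=camera_info("wrist"); axis("wrist","tube_mid",.048,i)
for r in pinpoint("wrist","tube_mid")[:1]: print(r["conf"],ray("wrist",r["position"],.048,i).round(4))
E
```

```text
time: 9.03
tool_pos: [0.4603, 0.0683, 0.0382]
tool_rot: [-0.0, -0.089, 0.996, -0.0]
contact_force: [-7.8, -0.9, 16.5]
gripper_width: 0.161
grasp_force: 61.0
time: 9.87
tool_pos: [0.4607, 0.0683, 0.1688]
tool_rot: [0.002, -0.088, 0.996, -0.0]
contact_force: [0.1, -0.2, -0.9]
gripper_width: 0.45
grasp_force: 0.0
t 9.87 pos [0.4607 0.0683 0.1688] yaw_y 100.15 z [ 0.004  0.    -1.   ] F [ 0.1 -0.2 -0.9] w 0.45 gf 0.0 j6 -1.76
rib [313.2 120. ] [0.3934 0.0515] ang 13.18 0.0682
rib [319.7 129.5] [0.3977 0.0559] ang 10.19 0.0631
rib [387.8 298.6] [0.4911 0.1156] ang -122.78 0.0577
rib [320.1 331.1] [0.5212 0.078 ] ang -169.91 0.0624
rim [0.4598 0.067 ] 3136
tube_mid 0.69 rect c [459.   68.5] wh [99.6 19.6] pca 9.84 mean [0.4566 0.0677]
0.79 [0.4577 0.067  0.048 ]
```

View pics/w6.png

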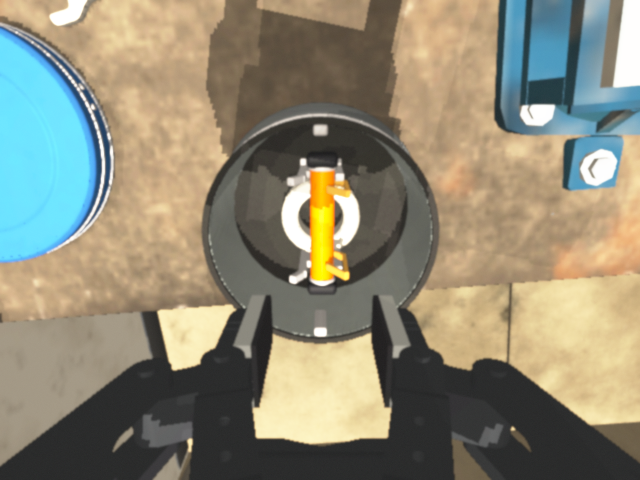

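The tube is seated at (322,220) with the jaw strips over it at (340,187) and (340,265). The pot centre is (0.4595, 0.067) at 10.1°. Next is the lid.

```bash
python3 -m handwheel '[[[-0.0005,-0.03,0.004,0,0,-1],[-0.0005,-0.035,0.004,0,0,-1],[-0.0005,-0.035,0.004,0,0,-1],[-0.0005,-0.035,0.004,0,0,-1],[-0.0005,-0.035,0.004,0,0,-1],[-0.0005,-0.035,0,0,0,-1],[-0.0005,-0.037,0,0,0,0],[0,0,0,0,0,0],[0,0,0,0,0,0],[0,0,0,0,0,0],[0,0,0,0,0,0]]]' 0.6
cat >> h.py <<'E'
def lid(tag,ztop):
    from scipy.optimize import least_squares
    tool(); i=camera_info("wrist"); im,d=grab_frame("wrist"); cv2.imwrite(f"pics/{tag}.png",im); P=cloud("wrist",d,i)
    lab=cv2.cvtColor(im,cv2.COLOR_BGR2LAB); red=(lab[...,1]>160).astype(np.uint8)
    n,l,st,c=cv2.connectedComponentsWithStats(red)
    for k in range(1,n):
        w=ray("wrist",c[k],ztop,i)
        if st[k,4]>25: print("red",st[k,4],c[k].round(1),w[:2].round(4))
    hsv=cv2.cvtColor(im,cv2.COLOR_BGR2HSV)
    bl=(hsv[...,0]>95)&(hsv[...,0]<120)&(hsv[...,1]>120)
    for zz in (ztop,ztop+.0285):
        m=(d>0)&(abs(P[...,2]-zz)<.004); print("z",zz,m.sum(),P[m][:,2].mean().round(4) if m.any() else 0)
    m=(d>0)&(abs(P[...,2]-ztop-.0285)<.004)&(hsv[...,2]<90); Q=(P[m][:,:2]*1000).astype(np.float32)
    if len(Q)>50:
        w=np.linalg.eigh(np.cov(Q.T))[1][:,1]; print("bar",len(Q),cv2.minAreaRect(Q),np.degrees(np.arctan2(w[1],w[0])))
    for r in pinpoint("wrist","cap_grip")[:1]: print("pin",r["conf"],ray("wrist",r["position"],ztop+.014,i).round(4))
E
python3 -c "
from h import *
lid('w7',.0305)"
```

```text
time: 10.93
tool_pos: [0.4558, -0.1724, 0.1857]
tool_rot: [-0.001, -0.037, 0.999, 0.001]
contact_force: [-0.1, 0.7, -0.4]
gripper_width: 0.6
grasp_force: 0.0
t 10.93 pos [ 0.4558 -0.1724  0.1857] yaw_y 94.22 z [-0.002  0.001 -1.   ] F [-0.1  0.7 -0.4] w 0.6 gf 0.0 j6 -2.16
red 121 [315.5 113.1] [ 0.3842 -0.1818]
red 136 [637.2 273.6] [0.4866 0.0794]
red 98 [315.5 297.8] [ 0.5259 -0.172 ]
red 104 [250.8 392.7] [ 0.6207 -0.2219]
red 79 [242.3 424.8] [ 0.6556 -0.2288]
red 138 [172.1 448.1] [ 0.6864 -0.2923]
z 0.0305 38280 0.0298
z 0.059 8363 0.0594
bar 1866 ((476.5322265625, -112.19187927246094), (360.3381652832031, 76.85366821289062), 69.2019271850586) 54.14618378131197
pin 0.67 [ 0.4546 -0.1783  0.0445]
```

View pics/w7.png

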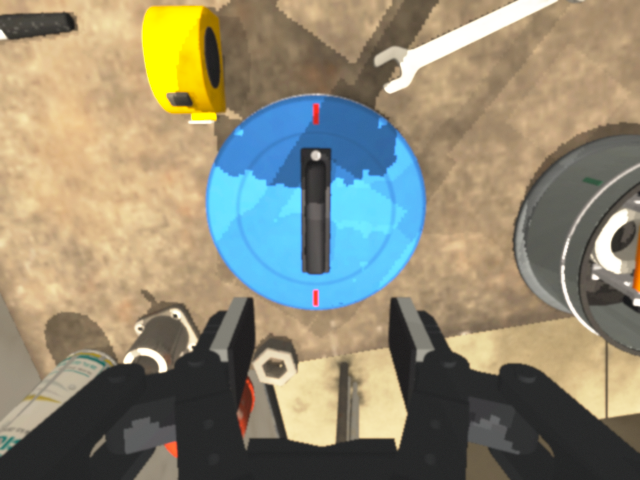

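The lid's red marks are at (315,113) and (315,298), giving a centre of (0.455, -0.177) and a bar angle of 4°. I'll grip it.

```bash
python3 -m handwheel '[[[-0.0008,-0.0023,-0.035,0,0,-0.2],[0,-0.0022,-0.035,0,0,0],[0,0,-0.035,0,0,0],[0,0,-0.03,0,0,0],[0,0,-0.012,0,0,0],[0,0,-0.004,0,0,0],[0,0,0,0,0,0],[0,0,0,0,0,0]]]' 0.6; python3 -c "
from h import *
tool()"; python3 -m handwheel '[[[0,0,0,0,0,0],[0,0,0,0,0,0],[0,0,0,0,0,0],[0,0,0,0,0,0],[0,0,0,0,0,0],[0,0,0,0,0,0]]]' 0;python3 -c "
from h import *
tool()"
```

```text
time: 11.7
tool_pos: [0.4569, -0.1787, 0.0377]
tool_rot: [0.001, -0.035, 0.999, -0.001]
contact_force: [0.9, 0.5, 0.3]
gripper_width: 0.6
grasp_force: 0.0
t 11.7 pos [ 0.4569 -0.1787  0.0377] yaw_y 93.98 z [ 0.003 -0.002 -1.   ] F [0.9 0.5 0.3] w 0.6 gf 0.0 j6 -2.17
time: 12.2
tool_pos: [0.4566, -0.1784, 0.0376]
tool_rot: [0.001, -0.034, 0.999, -0.0]
contact_force: [-0.7, 3.8, 6.2]
gripper_width: 0.153
grasp_force: 61.4
t 12.2 pos [ 0.4566 -0.1784  0.0376] yaw_y 93.93 z [ 0.002 -0.    -1.   ] F [-0.7  3.8  6.2] w 0.153 gf 61.4 j6 -2.17
```

```bash
python3 -m handwheel '[[[0,0,0.008,0,0,0],[0,0,0.03,0,0,0],[0,0,0.035,0,0,0],[0,0,0.03,0,0,0],[0.0005,0.02,0.02,0,0,0.5],[0.0005,0.032,0,0,0,0.8],[0.0005,0.034,0,0,0,0.8],[0.0005,0.034,0,0,0,0.8],[0.0005,0.034,0,0,0,0.8],[0.0005,0.034,0,0,0,0.8],[0.0005,0.032,0,0,0,0.8],[0.0005,0.024,0,0,0,0.8],[0.0005,0,0,0,0,0],[0,0,0,0,0,0],[0,0,0,0,0,0],[0,0,0,0,0,0]]]'
python3 -c "
from h import *
s=tool(); lid('w8',s['tool_pos'][2]-.0071)"
```

```text
time: 13.53
tool_pos: [0.4594, 0.0649, 0.1581]
tool_rot: [-0.001, -0.087, 0.996, -0.0]
contact_force: [-0.0, -0.3, -6.3]
gripper_width: 0.149
grasp_force: 60.2
t 13.53 pos [0.4594 0.0649 0.1581] yaw_y 99.98 z [-0.001 -0.001 -1.   ] F [-0.  -0.3 -6.3] w 0.149 gf 60.2 j6 -1.76
t 13.53 pos [0.4594 0.0649 0.1581] yaw_y 99.98 z [-0.001 -0.001 -1.   ] F [-0.  -0.3 -6.3] w 0.149 gf 60.2 j6 -1.76
red 486 [321.5 119.9] [0.3882 0.0522]
red 166 [321.5 438. ] [0.5256 0.0763]
z 0.1509717003896479 83635 0.1502
z 0.1794717003896479 8913 0.1789
bar 8274 ((456.8574523925781, 63.03911209106445), (36.82956314086914, 75.64794158935547), 81.01692199707031) -170.0635604883967
pin 0.9 [0.4587 0.063  0.165 ]
```

View pics/w8.png

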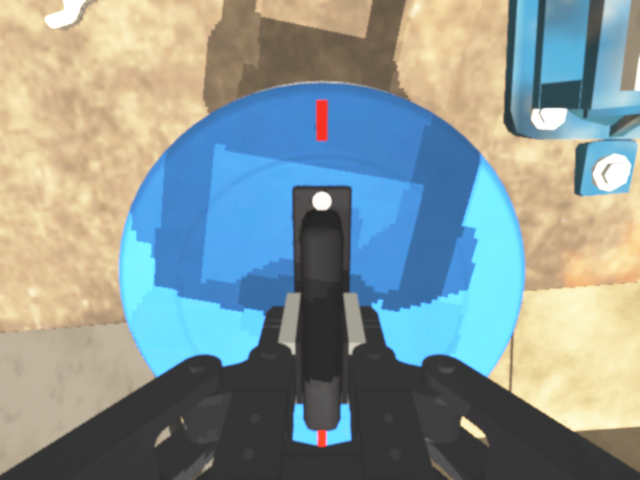

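Both lids are carried level, with the marks at (321,120) and (321,438). I'll check the lid centre with a circle fit.

Run:
```python
from h import *
s=tool(); i=camera_info("wrist"); im,d=grab_frame("wrist"); P=cloud("wrist",d,i); zt=s["tool_pos"][2]-.0074
m=((d>0)&(abs(P[...,2]-zt)<.004)&(np.hypot(P[...,0]-.459,P[...,1]-.065)<.1)).astype(np.uint8)
cs=max(cv2.findContours(m,cv2.RETR_EXTERNAL,cv2.CHAIN_APPROX_NONE)[0],key=len)[:,0]
cs=cs[cs[:,1]<340]; Q=np.array([ray("wrist",p,zt,i)[:2] for p in cs])
from scipy.optimize import least_squares
f=least_squares(lambda p:np.hypot(Q[:,0]-p[0],Q[:,1]-p[1])-p[2],[.459,.065,.084],loss="soft_l1",f_scale=.001)
print(f.x.round(4),len(Q),np.median(abs(f.fun)).round(5))
```

```text
t 13.63 pos [0.4597 0.0648 0.1585] yaw_y 99.95 z [-0.001 -0.    -1.   ] F [-0.1 -0.2 -7.4] w 0.146 gf 60.2 j6 -1.76
[0.4556 0.0639 0.0796] 1266 0.00076
```

```bash
python3 -m handwheel '[[[0.0014,0.0025,-0.015,0,0,0.1],[0,0,-0.015,0,0,0],[0,0,-0.005,0,0,0],[0,0,0,0,0,0],[0,0,0,0,0,0]]]'; python3 -c "
from h import *
tool()";  python3 -m handwheel '[[[0,0,-0.003,0,0,0],[0,0,-0.003,0,0,0],[0,0,-0.003,0,0,0],[0,0,0,0,0,0],[0,0,0,0,0,0]]]'; python3 -c "
from h import *
tool()"
```

```text
time: 14.1
tool_pos: [0.4612, 0.0679, 0.1238]
tool_rot: [-0.0, -0.088, 0.996, -0.0]
contact_force: [-1.1, 0.1, -6.3]
gripper_width: 0.152
grasp_force: 60.3
t 14.1 pos [0.4612 0.0679 0.1238] yaw_y 100.11 z [-0.001 -0.    -1.   ] F [-1.1  0.1 -6.3] w 0.152 gf 60.3 j6 -1.76
time: 14.52
tool_pos: [0.4612, 0.0683, 0.1147]
tool_rot: [-0.0, -0.088, 0.996, 0.0]
contact_force: [0.5, -0.1, -6.4]
gripper_width: 0.148
grasp_force: 60.2
t 14.52 pos [0.4612 0.0683 0.1147] yaw_y 100.15 z [-0.  0. -1.] F [ 0.5 -0.1 -6.4] w 0.148 gf 60.2 j6 -1.76
```

Pegs are entering freely: z is below the 0.119 m contact height with no added load. Continuing down.

```bash
python3 -m handwheel '[[[0,0,-0.003,0,0,0],[0,0,-0.003,0,0,0],[0,0,-0.002,0,0,0],[0,0,0,0,0,0]]]'; python3 -c "
from h import *
tool()";  python3 -m handwheel '[[[0,0,-0.001,0,0,0],[0,0,-0.001,0,0,0],[0,0,-0.0015,0,0,0],[0,0,0,0,0,0],[0,0,0,0,0,0]]]'; python3 -c "
from h import *
tool()"
```

```text
time: 14.85
tool_pos: [0.4613, 0.0683, 0.1067]
tool_rot: [-0.0, -0.088, 0.996, 0.0]
contact_force: [-1.1, 0.7, -3.9]
gripper_width: 0.147
grasp_force: 60.7
t 14.85 pos [0.4613 0.0683 0.1067] yaw_y 100.15 z [-0.  0. -1.] F [-1.1  0.7 -3.9] w 0.147 gf 60.7 j6 -1.76
time: 15.27
tool_pos: [0.4616, 0.0684, 0.1036]
tool_rot: [0.0, -0.088, 0.996, 0.0]
contact_force: [-1.4, 1.2, -1.1]
gripper_width: 0.147
grasp_force: 61.0
t 15.27 pos [0.4616 0.0684 0.1036] yaw_y 100.15 z [ 0.001  0.    -1.   ] F [-1.4  1.2 -1.1] w 0.147 gf 61.0 j6 -1.76
```

```bash
python3 -m handwheel '[[[0,0,-0.001,0,0,0],[0,0,-0.0005,0,0,0],[0,0,0,0,0,0],[0,0,0,0,0,0]]]'; python3 -c "
from h import *
tool()"
```

```text
time: 15.6
tool_pos: [0.4616, 0.0684, 0.1036]
tool_rot: [-0.0, -0.088, 0.996, 0.0]
contact_force: [-7.8, 1.5, 7.0]
gripper_width: 0.149
grasp_force: 62.3
t 15.6 pos [0.4616 0.0684 0.1036] yaw_y 100.15 z [-0.  0. -1.] F [-7.8  1.5  7. ] w 0.149 gf 62.3 j6 -1.76
```

```bash
python3 -m handwheel '[[[0,0,0,0,0,2.5],[0,0.0001,0,0,0,4],[0,0.0001,0,0,0,4],[0,0.0001,0,0,0,4],[-0.0001,0.0001,0,0,0,4],[0,0,0,0,0,0]]]'; python3 -c "
from h import *
s=tool();print(s['ft_torque'])"
```

```text
time: 16.1
tool_pos: [0.4627, 0.0688, 0.1036]
tool_rot: [0.002, -0.248, 0.969, -0.0]
contact_force: [-1.6, 2.2, 5.2]
gripper_width: 0.15
grasp_force: 61.9
t 16.1 pos [0.4627 0.0688 0.1036] yaw_y 118.71 z [ 0.003  0.    -1.   ] F [-1.6  2.2  5.2] w 0.15 gf 61.9 j6 -2.08
[0.40281482 0.24873404 0.27612438]
```

```bash
python3 -m handwheel '[[[-0.0001,0.0001,0,0,0,4.5],[-0.0001,0.0001,0,0,0,4.5],[-0.0001,0.0001,0,0,0,4.5],[-0.0001,0.0001,0,0,0,4.5],[0,0.0001,0,0,0,3.2],[0,0,0,0,0,0],[0,0,0,0,0,0]]]'; python3 -c "
from h import *
s=tool();print(s['ft_torque'])
lid('w9',s['tool_pos'][2]-.0071)"
```

```text
time: 16.68
tool_pos: [0.4623, 0.0694, 0.1036]
tool_rot: [0.002, -0.421, 0.907, -0.0]
contact_force: [-0.9, 2.5, 5.1]
gripper_width: 0.149
grasp_force: 61.9
t 16.68 pos [0.4623 0.0694 0.1036] yaw_y 139.76 z [ 0.003  0.001 -1.   ] F [-0.9  2.5  5.1] w 0.149 gf 61.9 j6 -2.45
[0.38653428 0.32321376 0.14945985]
t 16.68 pos [0.4623 0.0694 0.1036] yaw_y 139.76 z [ 0.003  0.001 -1.   ] F [-0.9  2.5  5.1] w 0.149 gf 61.9 j6 -2.45
red 467 [321.3 119.9] [0.4158 0.0138]
red 165 [321.5 438. ] [0.5061 0.1204]
z 0.0965216075157729 83395 0.0956
z 0.1250216075157729 8885 0.1244
bar 8366 ((459.5964050292969, 67.87898254394531), (75.87327575683594, 37.260902404785156), 68.62368774414062) 49.86443650959951
pin 0.59 [0.4618 0.0674 0.1105]
```

```bash
python3 -m handwheel '[[[0,0,0.002,0,0,0],[0,0,0.003,0,0,0],[0,0,0.003,0,0,0],[0,0,0.004,0,0,0],[0,0,0,0,0,0],[0,0,0,0,0,0]]]'; python3 -c "
from h import *
tool()"
```

```text
time: 17.28
tool_pos: [0.461, 0.069, 0.114]
tool_rot: [0.0, -0.421, 0.907, -0.0]
contact_force: [-0.2, -1.0, -4.2]
gripper_width: 0.147
grasp_force: 60.7
t 17.28 pos [0.461 0.069 0.114] yaw_y 139.83 z [ 0.001 -0.    -1.   ] F [-0.2 -1.  -4.2] w 0.147 gf 60.7 j6 -2.45
```

Only about 4 N is carried, so the outer lid is coming off alone. Lifting on to about 12 cm clear.

```bash
python3 -m handwheel '[[[0,0,0.01,0,0,0],[0,0,0.02,0,0,0],[0,0,0.025,0,0,0],[0,0,0.025,0,0,0],[0,0,0.025,0,0,0],[0,0,0.014,0,0,0],[0,0,0.005,0,0,0],[0,0,0,0,0,0],[0,0,0,0,0,0],[0,0,0,0,0,0]]]'
python3 - <<'E'
from h import *
tool(); im,d=grab_frame("scene"); cv2.imwrite("pics/s9.png",im); P=cloud("scene",d)
for r in pinpoint("scene","inner_mid")[:2]: print(r["conf"],r["position"],ray("scene",r["position"],.082).round(4))
m=(d>0)&(np.hypot(P[...,0]-.46,P[...,1]-.067)<.07)&(P[...,2]>.05)&(P[...,2]<.12)
print(m.sum(),np.percentile(P[m][:,2],[5,25,50,75,95]).round(4))
E
```

```text
time: 18.12
tool_pos: [0.4599, 0.0691, 0.236]
tool_rot: [-0.001, -0.421, 0.907, 0.001]
contact_force: [-1.1, 0.7, -4.0]
gripper_width: 0.147
grasp_force: 60.8
t 18.12 pos [0.4599 0.0691 0.236 ] yaw_y 139.85 z [-0.003  0.    -1.   ] F [-1.1  0.7 -4. ] w 0.147 gf 60.8 j6 -2.45
0.72 [220.8, 217.9] [0.4546 0.0712 0.082 ]
3372 [0.0641 0.0851 0.0861 0.0872 0.0889]
```

View pics/s9.png

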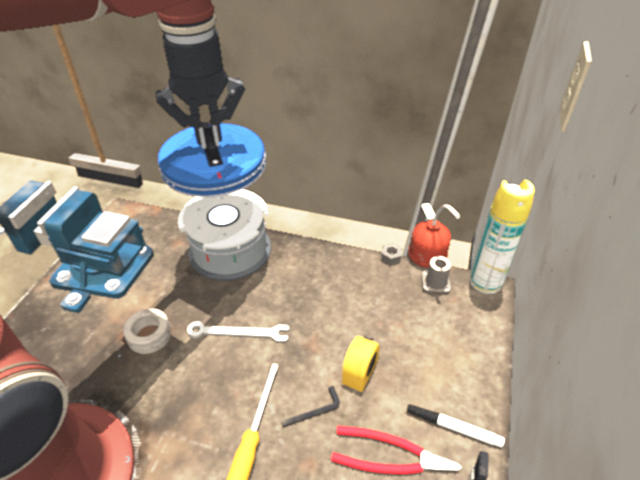

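The picture shows the inner lid seated with its window uncovered at (224,215) and its top at z ≈ 0.087 m, which is the fully home height. The blue lid is held level above it at (212,155), and the other things haven't moved.

```bash
python3 -c "
from plant import *
print(job_done())"
```

```text
the job is handed in; nothing more can be done
None
```

I handed the job in at about 18 s: the tube is home in the clip, the inner lid sits fully home with its window uncovered, and the blue outer lid is held level about 12 cm above the pot.

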